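# Turn a handle's flat up in the burning cradle and clamp it

## Task

The turned wooden handle in the cradle is to have a mark burned on its flat, but it is clamped with the flat facing the wrong way. Loosen the clamp knob fully, turn the handle until its flat faces straight up, then tighten the knob right to its stop so that the clamp's foot sits square on the flat. Do not push or tip the things standing around, and let go of everything at the end.

Things in the scene. Friction and masses are not known exactly. Their poses are not given: they have to be found in the camera images.
- handle_barrel (a point): Middle of the round barrel (44 mm diameter, free 28 mm to each side of this point along the axis) of the turned wooden handle, on its level axis, 105 mm above the table. Turns with the handle: y = along the axis, from the clamp end to the stub end; z = squarely out of the flat, so z straight up means that the flat faces up. The barrel itself has no flat: grip and turn it here.
- handle_stub (a point): End of the same handle's stub, on the axis, 80 mm from the barrel point; turns with it. The stub sticks out 32 mm past one cheek and shows the D shape: 44 mm round with a flat 28 mm wide, 17 mm from the axis. The same flat runs along the handle's other half, under the clamp. The handle turns freely either way without end (friction 0.03 N m), stays as left and cannot be lifted out.
- cradle: Wooden cradle that carries the handle, fixed; origin under its middle, y along the handle as above. Base 130 (x) x 184 mm, 17 mm high. Two cheeks hold the handle at y = -78 to -66 and 72 to 84 mm, up to 29 mm above the axis; barrel point at y = 36. A steel clamp bridge, 96 (x) x 26 mm (y), two legs and a beam, stands over the handle at y = -40; its top is 167 mm above the table.
- clamp_knob_grip (a point): Centre of the black bar-shaped knob on top of the clamp bridge, on its vertical axis, 197 mm above the table and 76 mm from the barrel point along the handle. The bar is 56 mm long (this point's x), 14 mm thick (y), 30 mm high, on a round boss 28 mm across that begins 13 mm below the point; the bridge's beam is 30 mm below the point. Turns with the knob.
- clamp_knob (a joint): Knob angle, rad: 0 = loosened (stop), grows clockwise seen from above, 1.5 = tight (stop). It lowers a sprung flat foot 11 mm per rad onto the handle; takes 0.12 N m, up to 0.25 when the foot bears. The foot meets the handle's round side at about 0.73, the flat at 1.2; on a round side it jams near 1.2. Below 0.5 the handle turns free. It stays where it is left.
- bottle: Bystander, to be left alone: tall brown glass bottle, 61 mm across and 230 mm tall, standing at one end of the cradle. Origin at the centre of its underside.
- glass: Bystander, to be left alone: pint glass with a cloudy drink, 89 mm across and 148 mm tall, standing at the other end of the cradle. Origin at the centre of its underside.
- sanding_block: Bystander, to be left alone: brown sanding block, 45 x 70 x 25 mm high. Origin at the centre of its underside.
- wax_tin: Bystander, to be left alone: round gold-coloured tin, 69 mm across, 18 mm high. Origin at the centre of its underside.
- tape_roll: Bystander, to be left alone: roll of masking tape lying flat, 104 mm across, 25 mm high. Origin at the centre of its underside.

How it is judged:
On the way, in this order (a step that is already met when the one before it is completed fails the run):
1. the clamp knob is loosened (value of joint clamp_knob below 0.3 rad), for 0.2 s.
2. with the clamp still loose, the handle is turned until its flat faces up (within 0.25 rad) (angle between handle_barrel's own z axis and vertical below 0.25 rad and value of joint clamp_knob below 0.9 rad), for 0.2 s.
At the end, for the whole second after the job is handed in: The handle's flat faces up within 0.1 rad, the clamp knob is tight (above 1.33 rad of 1.5) and at rest (angle between handle_barrel's own z axis and vertical below 0.1 rad and value of joint clamp_knob above 1.33 rad and velocity of joint clamp_knob below 0.05 rad/s); the robot touches nothing.
It fails at once if the bottle is pushed more than 3 cm or tipped (distance of bottle from where it was at the start of the episode above 0.03 m or angle between bottle's own z axis and vertical above 0.35 rad).
It fails at once if the glass is pushed more than 3 cm or tipped (distance of glass from where it was at the start of the episode above 0.03 m or angle between glass's own z axis and vertical above 0.35 rad).
It fails at once if a low thing beside the cradle (sanding block, tin, tape) is pushed more than 3 cm (distance of any of sanding_block, wax_tin, tape_roll from where it was at the start of the episode above 0.03 m).
It also fails if it takes over 72 s, if anything falls off the work surface, if the arm or the gripper's body presses on something with over 40 N, if the wrist force passes 120 N, or if a joint passes its speed limit or range.

## Robot

A 6-joint arm with a two-finger parallel gripper is mounted at the origin on a cart in front of the work surface, level with it; the furniture and walls round the work are solid. World frame = base frame: x ahead of the robot, y to its left, z up, the work surface at z = 0. Lengths are in m, angles in rad, forces in N, time in s.
With the tool pointing down it reaches from about 0.3 to 0.875 m from the base axis. Payload 6.4 kg.
Tool frame: the origin (TCP) lies at the centre of the arm's flange, where the gripper is bolted on; the fingertips stand 173 mm ahead of it and the grasp point (between the pads) lies 155 mm ahead of it; z points along the fingers, x is the direction in which the jaws open and shut, and the axes are right-handed (so a half turn about z gives the same grasp; the last joint's range is limited). The gripper opens to 85 mm and grips with 20 to 120 N. Pads are 22 mm wide; open, the fingers measure 114 mm over their backs; the gripper's body (76 mm by 85 mm) begins 54 mm behind the grasp point. The pads swing forward as they close: fully open they stand 13 mm farther back than shut.
Start: joints at [-1.319, 0.181, 1.607, -0, 1.354, -0.206], TCP at [0.254, -0.516, 0.405] pointing down, gripper open.
Joint ranges: [-2.99, 2.99], [-0.89, 2.07], [0.3, 2.58], [-1.14, 4.28], [0, 2.63], [-3.12, 3.12]. Speed limits (rad/s): [2.57, 2.57, 3.01, 3.14, 3.14, 3.14].

## Interface

Orientations are given as a unit quaternion [w, x, y, z].
In Python, from bench import ctrl gives the robot as it stands. The module is installed in compiled form; this text tells all that it offers.
- The arm moves only by the tool move_arm, never from a script. Its argument "moves" is a list of rows, each an object of numbers: "gripper": the opening in per cent of the stroke, from 0 (shut) to 100 (fully open); "x", "y", "z": the shift along the tool's x, y, z in cm; "roll": the turn about the tool's z in degrees. In form: [{"gripper": .., "x": .., "y": .., "z": .., "roll": ..}, ...]. A call has 1 to 5 rows; each row shifts and turns the commanded pose from where the row before left it, along the tool's axes as they then stand; what a row does not reach is not made up. A row lasts 1/8 s, in which the tool goes at most 62.5 mm and 10.7 degrees, less where a joint would pass 70% of its speed; a pose out of reach is approached as far as the arm can. A call is refused whole if a number of a shift passes 6.25 or a number of a turn 10.7, either way. A call with a gripper value outside its range is refused whole. The fingers move at their own pace and stop on an object; the grip force is fixed at half the most. Time passes only in rows, so rows that do not move let the fingers close. It gives the time, the measured TCP pose, the force and the opening at its end, in the units of the state.
- ctrl.get_obs(): the state, without advancing time (a new reading comes with each control period).
- ctrl.camera(name): name is "scene" or "top"; returns a dict with "img" (400x640x3 uint8, red, green, blue), "fx", "fy", "cx", "cy" (pixels), "world_from_camera" (4x4, takes a point from camera to world coordinates). Camera axes: x right, y up, looking along -z (the intrinsics and any distortion apply to the point x, -y, -z); pixel columns grow to the right and rows downward; lengths in m; the calibration is good to about 2 mm. A picture is of the moment at which its call begins. There is no depth.
- ctrl.hand_in(): hands the job in, once; it reports no verdict.
The state is a dict: "time_s": time; "q": joint angles; "dq": joint speeds; "joint_efforts": joint torques, N m; "eef_pos": TCP position; "eef_rot": TCP orientation; "wrist_force": force on the tool from outside, world axes, zero at the start; "torque": the same for the moment, N m; "opening": opening from 0.0 (shut) to 1.0 (fully open).
Only numpy, scipy, OpenCV 4.12 (cv2) and the standard library are available. Lean on these libraries where they do the work, as an engineer would, in place of code of your own. Each camera call takes 0.05 s, during which the arm holds its last target. There are 200 camera calls.

## Working session

There is one attempt and no reset: what is moved stays moved. The work goes in short steps, Python scripts to look and compute and a tool call to move; the robot and the scene stay as the last step left them, time stands still between calls to the robot, and variables do not carry over. Pictures are saved under pics/ and viewed, about 8 in all and at most 12, crops included, and the job is handed in when it is done.

Besides the shell and the picture viewer there is one more tool, called after "Call:" as name(argument=value, ...), one argument or row to a line, values as JSON. move_arm: Moves the arm, as the interface text tells. Its arguments: {"type":"object","properties":{"moves":{"type":"array","items":{"type":"object","properties":{"gripper":{"type":"number"},"x":{"type":"number"},"y":{"type":"number"},"z":{"type":"number"},"roll":{"type":"number"}}}}},"required":["moves"]}

```bash
mkdir -p pics; python3 - <<'E'
from bench import ctrl
import cv2,numpy as np
for n in("scene","top"):
    c=ctrl.camera(n); cv2.imwrite(f"pics/{n}0.png",c["img"][:,:,::-1])
    print(n,c["fx"],c["fy"],c["cx"],c["cy"],[k for k in c]); print(np.round(c["world_from_camera"],4))
o=ctrl.get_obs(); print(o)
E
```

```text
scene 436.97513157021484 436.97513157021484 315.5726228981642 200.30361980256006 ['img', 'fx', 'fy', 'cx', 'cy', 'world_from_camera']
[[-0.8397  0.4071 -0.3593  0.1758]
 [-0.5429 -0.6176  0.569   0.7092]
 [ 0.0097  0.6729  0.7397  0.9544]
 [ 0.      0.      0.      1.    ]]
top 489.4830696572441 489.4830696572441 325.2054320373473 196.06872390074562 ['img', 'fx', 'fy', 'cx', 'cy', 'world_from_camera']
[[ 1.4900e-02  9.8490e-01 -1.7230e-01  3.8070e-01]
 [-9.9990e-01  1.4700e-02 -2.2000e-03  5.4100e-02]
 [ 4.0000e-04  1.7230e-01  9.8510e-01  1.3307e+00]
 [ 0.0000e+00  0.0000e+00  0.0000e+00  1.0000e+00]]
{'time_s': 0.1, 'q': array([-1.31933412e+00,  1.81471066e-01,  1.60790484e+00, -3.06359713e-05,
        1.35380040e+00, -2.06286698e-01]), 'dq': array([-0.000254  , -0.00145788, -0.00177856,  0.00022527,  0.00022781,
       -0.00168488]), 'joint_efforts': array([-1.70119811e-04, -4.45880556e+01, -3.52235913e+01, -3.79487174e-04,
        4.15825038e-03,  7.94761036e-06]), 'eef_pos': array([ 0.25407049, -0.5155695 ,  0.40387313]), 'eef_rot': array([-5.36305014e-04,  8.49098027e-01, -5.28234714e-01, -5.82742664e-04]), 'wrist_force': array([0.44311445, 0.29009408, 0.88047979]), 'torque': array([-0.02252094,  0.00490775, -0.08969572]), 'opening': 1.0010309941733668}
```

View pics/scene0.png

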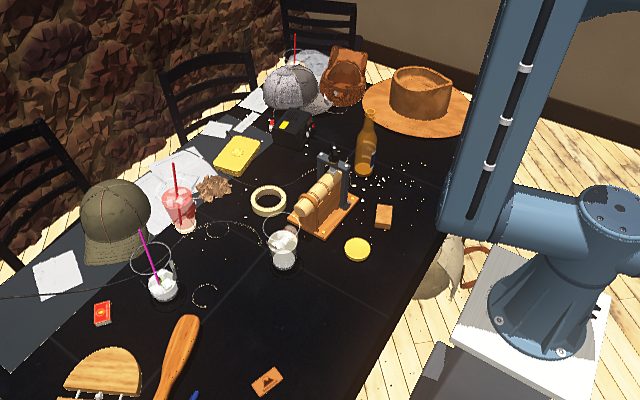

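View pics/top0.png

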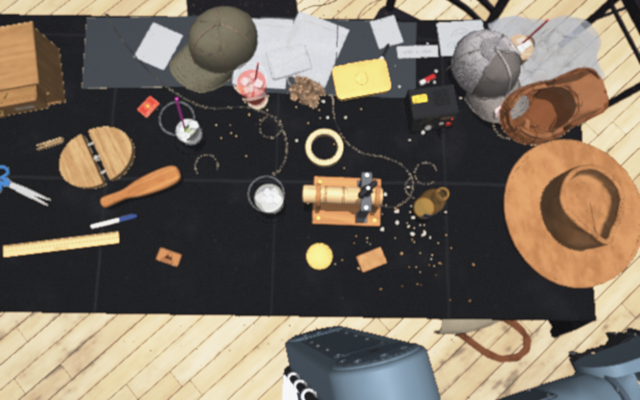

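The top view shows the cradle at about (347,200), with the stub on the left towards the glass (267,195) and the bottle at (430,203). The sanding block (371,259) and tin (319,256) are on the robot side, and the tape (324,147) is on the far side. Next I'll take a closer crop.

```bash
cat > h.py <<'E'
from bench import ctrl
import cv2,numpy as np
def ray(c,u,v,z):
    T=c["world_from_camera"]; d=T[:3,:3]@np.array([(u-c["cx"])/c["fx"],-(v-c["cy"])/c["fy"],-1]); o=T[:3,3]
    return o+d*(z-o[2])/d[2]
def pix(c,p):
    T=c["world_from_camera"]; q=T[:3,:3].T@(np.array(p)-T[:3,3]); return c["cx"]+c["fx"]*q[0]/-q[2], c["cy"]-c["fy"]*q[1]/-q[2]
def crop(c,x0,y0,w,h,s):
    im=cv2.resize(c["img"][y0:y0+h,x0:x0+w,::-1],None,fx=s,fy=s,interpolation=cv2.INTER_CUBIC)
    for x in range((x0+9)//10*10,x0+w,10): cv2.line(im,((x-x0)*s,0),((x-x0)*s,12 if x%50 else 30),(0,255,0),1)
    for y in range((y0+9)//10*10,y0+h,10): cv2.line(im,(0,(y-y0)*s),(12 if y%50 else 30,(y-y0)*s),(0,255,0),1)
    return im
E
python3 - <<'E'
from h import *
a=crop(ctrl.camera("top"),290,160,110,80,7); b=crop(ctrl.camera("scene"),270,140,100,110,5)
cv2.imwrite("pics/c1.png",a); cv2.imwrite("pics/c2.png",b)
E
```

```text
(no output)
```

View pics/c1.png

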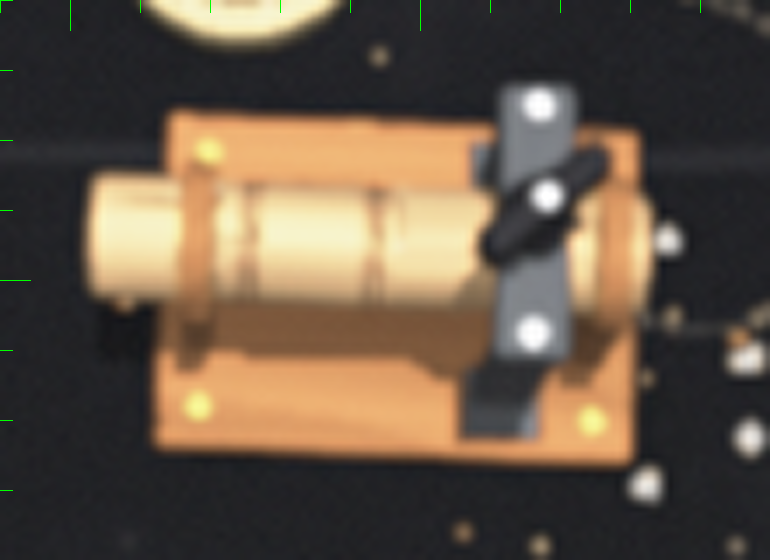

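View pics/c2.png

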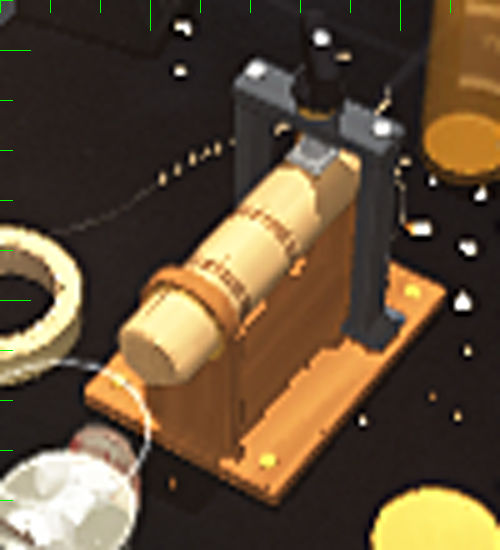

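The knob bar's centre is at top pixel (368,188), tilted about 40° counter-clockwise from the image horizontal. The stub is at the left (303,194), and its end face is at scene pixel (301,209). I'll compute the frame and zoom in on the stub end.

```bash
python3 - <<'E'
from h import *
t=ctrl.camera("top"); s=ctrl.camera("scene")
C=[ray(t,290+u/7,160+v/7,.017) for u,v in((168,108),(641,128),(635,467),(152,449))]
print(np.round(C,4)); m=np.mean(C,0); print("centre",m)
yax=(C[0]+C[3]-C[1]-C[2])/2; print("len",np.linalg.norm(yax),np.linalg.norm(C[0]-C[3]));y=yax/np.linalg.norm(yax);y[2]=0
yaw=np.arctan2(-y[0],y[1]);print("yaw",yaw)
P=lambda yy,z:np.array([m[0],m[1],0])+y*yy+[0,0,z]
print("barrel",P(.036,.105),"knob",P(-.04,.197),"knob from top",ray(t,290+547/7,160+195/7,.212))
k0,k1=ray(t,290+487/7,160+253/7,.21),ray(t,290+607/7,160+153/7,.21);print("bar",k0,k1,np.linalg.norm(k1-k0),np.degrees(np.arctan2(*(k1-k0)[[1,0]])))
for n,u,v,z in(("glass",267,195,.0),("bottle",430,203,.1),("tin",319,256,.018),("block",371,259,.025)):print(n,ray(t,u,v,z))
print("stubend scene px",pix(s,P(.116,.105)),"barrel",pix(s,P(.036,.105)))
im=crop(s,285,180,50,50,12); x=np.array([-y[1],y[0],0])*-1
for a in range(0,360,5):
    p=P(.116,.105)+.022*(np.cos(np.radians(a))*np.array([0,0,1])+np.sin(np.radians(a))*x)
    u,v=pix(s,p); cv2.circle(im,(int((u-285+.5)*12),int((v-180+.5)*12)),3 if a==0 else 2 if a==90 else 1,(0,0,255) if a<180 else (255,0,0),-1)
cv2.imwrite("pics/stub.png",im)
E
```

```text
[[ 0.6675  0.0887  0.017 ]
 [ 0.6623 -0.0967  0.017 ]
 [ 0.5288 -0.0938  0.017 ]
 [ 0.533   0.0923  0.017 ]]
centre [ 0.59791182 -0.00237149  0.017     ]
len 0.18580683937625872 0.13450855186594826
yaw -0.025387537981783146
barrel [0.59882567 0.03361691 0.105     ] knob [ 0.59689642 -0.0423586   0.197     ] knob from top [ 0.59724244 -0.04297587  0.212     ]
bar [ 0.57772167 -0.02322405  0.21      ] [ 0.61220221 -0.06317613  0.21      ] 0.05277382369495667 -49.20425633918337
glass [0.61402175 0.21782968 0.        ]
bottle [ 0.58200868 -0.21018443  0.1       ]
tin [0.44788541 0.07120062 0.018     ]
block [ 0.44168155 -0.06673073  0.025     ]
stubend scene px (np.float64(299.26460664187243), np.float64(212.24888814344737)) barrel (np.float64(316.82203549997826), np.float64(193.56848617929205))
```

View pics/stub.png

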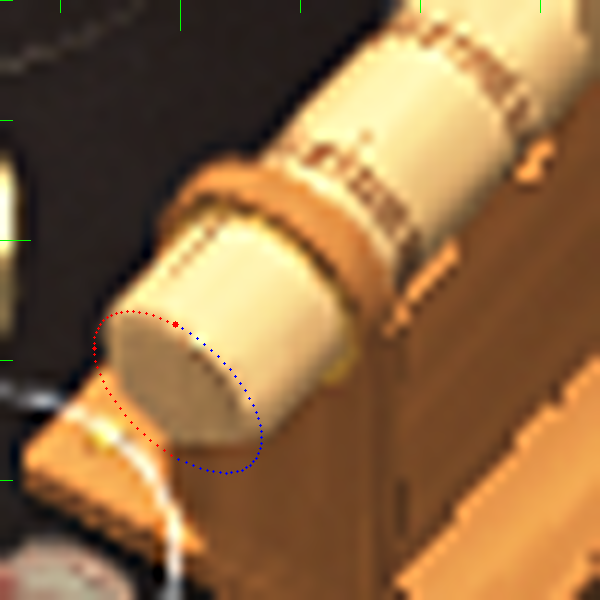

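The stub end face is visible and appears to be truncated at its lower right (crop 165–250, 440), so the flat faces down and towards the robot. I'll fit its angle.

```bash
cat > fit.py <<'E'
from h import *
from scipy.optimize import differential_evolution as DE
m=np.array([.598,-.0024,0]); yaw=-.0254
yv=np.array([-np.sin(yaw),np.cos(yaw),0]); xv=np.array([np.cos(yaw),np.sin(yaw),0]); zv=np.array([0,0,1.])
def D(a):
    t=np.linspace(0,2*np.pi,120); X,Z=.022*np.sin(t),.022*np.cos(t)  # flat at +z before turn
    Z=np.minimum(Z,.017); return X*np.cos(a)+Z*np.sin(a), -X*np.sin(a)+Z*np.cos(a)  # a=+: towards +x
def main(name):
    s=ctrl.camera("scene"); x0,y0,w,h,k=285,195,30,32,8
    im=s["img"][y0:y0+h,x0:x0+w]
    c=im[212-y0-1:212-y0+2,300-x0-1:300-x0+2].reshape(-1,3).mean(0); print("face colour",c)
    big=cv2.resize(im,None,fx=k,fy=k,interpolation=cv2.INTER_CUBIC).astype(float)
    mask=(np.linalg.norm(big-c,axis=2)<38).astype(np.uint8)
    n,l,st,ce=cv2.connectedComponentsWithStats(mask); mask=(l==l[(212-y0)*k+4,(300-x0)*k+4]).astype(np.uint8)
    def poly(p):
        X,Z=D(p[2]); uv=np.array([pix(s,m+yv*.116+zv*.105+xv*a+zv*b) for a,b in zip(X,Z)])+p[:2]
        return ((uv-[x0,y0]+.5)*k).astype(np.int32)
    def cost(p):
        q=np.zeros_like(mask); cv2.fillPoly(q,[poly(p)],1); return 1-(q&mask).sum()/(q|mask).sum()
    for lo,hi in((-np.pi,0),(0,np.pi)):
        r=DE(cost,[(-2.5,2.5),(-3.5,2.5),(lo,hi)],seed=1,popsize=10,maxiter=40,polish=False); print(lo,np.round(r.x,3),round(r.fun,3))
        if lo<0 or r.fun<best.fun: best=r
    o=big[:,:,::-1].astype(np.uint8).copy(); cv2.polylines(o,[poly(best.x)],True,(0,0,255),1)
    cv2.imwrite(name,np.hstack([o,cv2.cvtColor(mask*255,cv2.COLOR_GRAY2BGR)]))
if __name__=="__main__":
    import sys; main(sys.argv[1])
E
python3 fit.py pics/fit0.png
```

```text
face colour [157.33333333 119.          75.55555556]
-3.141592653589793 [ 0.673 -0.81  -0.484] 0.467
0 [ 0.802 -0.695  0.208] 0.467
```

View pics/fit0.png

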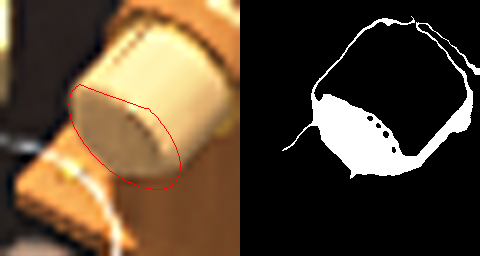

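```bash
python3 - <<'E'
s=open('fit.py').read()
s=s.replace("    n,l,st","    mask=cv2.morphologyEx(mask,cv2.MORPH_OPEN,np.ones((13,13),np.uint8))\n    n,l,st")
s=s.replace("    o=big","    g=[(round(np.degrees(a)),round(DE(lambda p:cost([p[0],p[1],a]),[(-2.5,2.5),(-3.5,2.5)],seed=1,popsize=8,maxiter=15,polish=False).fun,3)) for a in np.radians(range(-180,180,20))]; print(g)\n    o=big")
open('fit.py','w').write(s)
E
python3 fit.py pics/fit1.png
python3 - <<'E'
from h import *
f=cv2.imread("pics/fit1.png"); im=crop(ctrl.camera("scene"),288,165,60,55,9).astype(float)
im=np.clip((im-40)*1.2,0,255).astype(np.uint8)
f=cv2.resize(f,None,fx=.5*1.1,fy=.5*1.1); 
h=max(f.shape[0],im.shape[0]); o=np.zeros((h,f.shape[1]+im.shape[1],3),np.uint8); o[:im.shape[0],:im.shape[1]]=im; o[:f.shape[0],im.shape[1]:]=f; print(o.shape)
cv2.imwrite("pics/v7.png",o[:600,:830])
E
```

```text
face colour [157.22222222 119.          75.33333333]
-3.141592653589793 [ 0.251 -0.792 -0.594] 0.383
0 [0.565 0.582 2.401] 0.386
[(-180, np.float64(0.388)), (-160, np.float64(0.386)), (-140, np.float64(0.385)), (-120, np.float64(0.385)), (-100, np.float64(0.392)), (-80, np.float64(0.397)), (-60, np.float64(0.389)), (-40, np.float64(0.382)), (-20, np.float64(0.382)), (0, np.float64(0.383)), (20, np.float64(0.384)), (40, np.float64(0.383)), (60, np.float64(0.388)), (80, np.float64(0.395)), (100, np.float64(0.397)), (120, np.float64(0.39)), (140, np.float64(0.387)), (160, np.float64(0.386))]
(495, 804, 3)
```

View pics/v7.png

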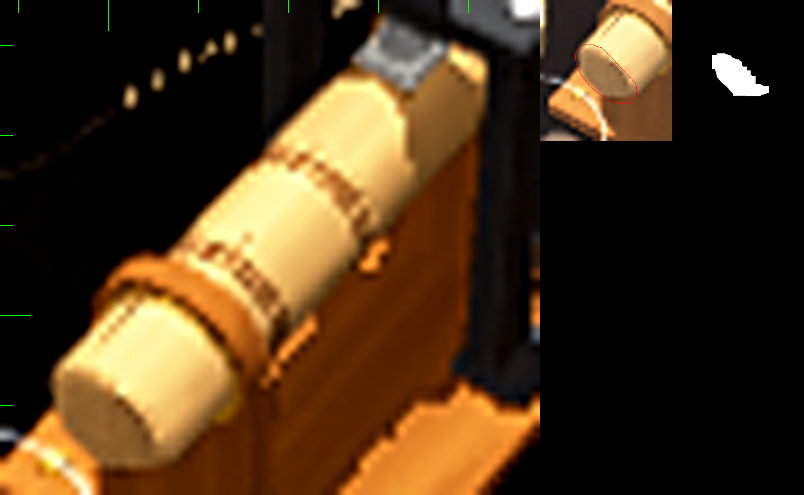

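The enhanced crop shows a darker plane at (400–480, 85–200), next to the clamp foot. That is the flat, and it faces roughly towards the robot. I'll intersect its edge pixels with the cylinder to get the angle.

```bash
cat > ov.py <<'E'
from fit import *
import sys
def draw(angs,name,x0=288,y0=155,w=64,h=66,k=9,off=(0,0)):
    s=ctrl.camera("scene"); outs=[]
    for adeg in angs:
        a=np.radians(adeg); im=np.clip((crop(s,x0,y0,w,h,k).astype(float)-40)*1.2,0,255).astype(np.uint8)
        def P(ys,X,Z): return np.array([[((pix(s,m+yv*q+zv*(.105+c)+xv*b)[i]+off[i]-(x0,y0)[i]+.5)*k) for i in(0,1)] for q,b,c in zip(ys,X,Z)],np.int32)
        for e in(.014,-.014):
            X=e*np.cos(a)+.017*np.sin(a);Z=-e*np.sin(a)+.017*np.cos(a)
            for A,B in((.008,-.066),(.116,.084)): cv2.polylines(im,[P((A,B),(X,X),(Z,Z))],False,(0,0,255) if e>0 else (255,0,255),1)
        X,Z=D(a)
        for yy in(.008,.116): cv2.polylines(im,[P([yy]*120,X,Z)],True,(255,0,0),1)
        outs.append(im)
    o=np.hstack(outs); cv2.imwrite(name,cv2.resize(o,None,fx=min(1,800/o.shape[1]),fy=min(1,800/o.shape[1])))
if __name__=="__main__":
    s=ctrl.camera("scene"); T=s["world_from_camera"]
    for X,Y in((410,90),(432,70),(455,50),(408,130),(405,175)):
        u,v=288+X/9-.5,165+Y/9-.5; o=T[:3,3]-m-[0,0,.105]; d=T[:3,:3]@[(u-s["cx"])/s["fx"],-(v-s["cy"])/s["fy"],-1]
        O=np.array([o@xv,o@zv]);Dd=np.array([d@xv,d@zv]); r=np.roots([Dd@Dd,2*O@Dd,O@O-.022**2]); 
        if np.iscomplex(r).any(): print("miss");continue
        t=r.min(); q=O+t*Dd; print("y",round(o@yv+t*(d@yv),4),"ang",round(np.degrees(np.arctan2(q[0],q[1])),1))
    draw([-85],"pics/ov.png")
E
python3 ov.py
```

```text
y -0.0314 ang -18.9
y -0.0427 ang -20.7
y -0.0544 ang -23.1
y -0.02 ang -39.3
y -0.0099 ang -63.9
```

View pics/ov.png

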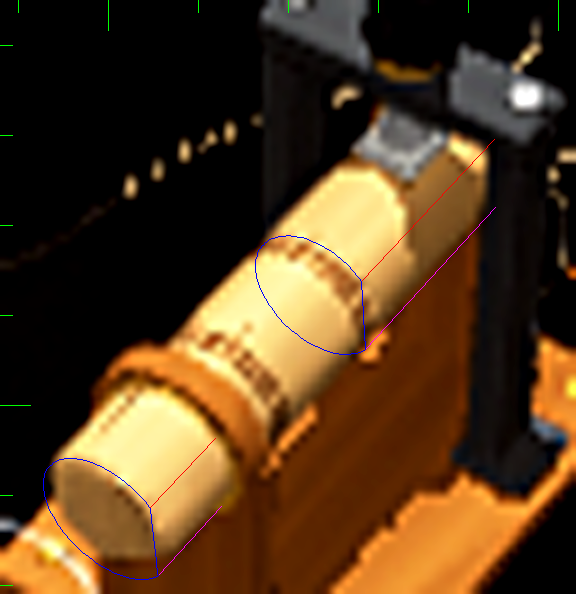

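The dark plane starts near y = -0.02, well inside the flat's run, so it's probably the bridge's shadow and not the flat. I'll compare shading profiles across the stub and the barrel, and sample colour on the face.

```bash
python3 - <<'E'
from fit import *
for n,off in(("top",(0,0)),("scene",(.6,-1))):
    c=ctrl.camera(n); g=c["img"].mean(2).astype(np.float32)
    # silhouettes: sample along image line perpendicular: param by lateral x at z giving camera-facing plane
    T=c["world_from_camera"]; v=T[:3,3]-(m+zv*.105); v-=yv*(v@yv); v/=np.linalg.norm(v); p=np.cross(yv,v) # lateral dir, facing plane
    if p@xv<0:p=-p
    print(n,"view ang",np.degrees(np.arctan2(v@xv,v[2])))
    L=np.arange(-.03,.0301,.002); print("lat ",*(f"{1000*l:4.0f}" for l in L))
    for yy in(.110,.104,.098,.092,.055,.04,.025,.012,0,-.01):
        r=[]
        for l in L:
            h=np.sqrt(max(.022**2-l*l,0)); u,w=pix(c,m+zv*.105+yv*yy+p*l+v*h); r.append(cv2.getRectSubPix(g,(1,1),(u+off[0],w+off[1]))[0,0])
        print(f"{yy:.3f}",*(f"{x:4.0f}" for x in r))
c=ctrl.camera("scene");im=cv2.resize(c["img"][200:225,288:320,::-1],None,fx=20,fy=20,interpolation=cv2.INTER_LANCZOS4)
cv2.imwrite("pics/st20.png",np.clip((im.astype(float)-30)*1.15,0,255).astype(np.uint8))
E
```

```text
top view ang -10.113871682015622
lat   -30  -28  -26  -24  -22  -20  -18  -16  -14  -12  -10   -8   -6   -4   -2    0    2    4    6    8   10   12   14   16   18   20   22   24   26   28   30
0.110   26   26   31   46   77  110  143  167  180  190  198  206  213  218  222  225  228  229  229  227  223  218  213  210  201  180  147   96   61   47   48
0.104   26   37   64   98  114  127  144  165  178  188  198  206  212  217  222  225  227  228  228  226  221  213  205  204  199  182  149   97   61   46   49
0.098   25   26   30   53   84  115  142  161  175  187  197  206  212  217  222  225  227  228  229  226  220  208  199  199  198  184  149   98   61   43   46
0.092   48   48   47   59   85  113  140  160  175  187  198  206  213  218  222  225  227  229  229  227  220  205  196  198  198  187  154  114   88   81   84
0.055   91   91   91   91   92  105  121  139  152  163  173  183  195  203  210  211  211  212  215  216  214  209  202  190  175  162  156  166  174  177  179
0.040   90   90   90   91   97  112  134  154  168  179  188  196  204  212  219  225  230  231  230  
[... 1809 characters left out ...]
  228  227  226  221  213  191  124   33   22   28   30
0.025   80   80   78   77   79   84  115  144  167  181  187  190  197  202  212  217  221  225  230  232  233  232  225  218  204  164  113   27   22   29   30
0.012   77   81  130  163  110   85  112  157  144  155  173  146  171  188  197  202  209  211  207  223  205  197  223  208  193  156   67   24   25   27   28
0.000   79   78   76   71   69   85  103  125  144  159  172  183  195  206  214  220  218  215  216  218  218  215  212  210  209  197  133   68   46   51   49
-0.010   76   78   78   77   77   86  102  119  142  142  145  178  202  209  215  220  218  214  216  219  219  216  212  210  210  196  125   58   37   47   53
```

View pics/st20.png

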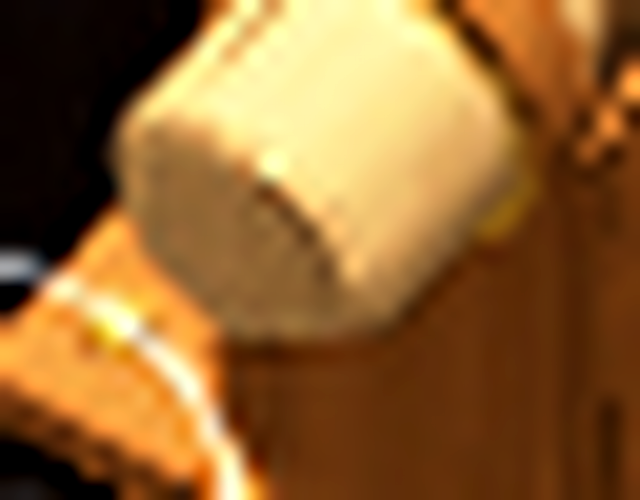

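The st20 view shows the stub face at crop (120–400, 130–340), with a dark line along the far upper side of the stub. The flat's direction isn't certain yet, so I'll measure the end-face rim by sub-pixel edges and fit the D to it.

```bash
cat > rim.py <<'E'
from fit import *
from scipy.optimize import least_squares
from scipy.ndimage import map_coordinates
def rimfit(verbose=True):
    c=ctrl.camera("scene"); img=c["img"].astype(float); rs=np.arange(.012,.030,.0004)
    A=np.radians(np.arange(-180,180,10)); best=None
    def prof(a,off):
        uv=np.array([pix(c,m+zv*.105+yv*.116+r*(np.sin(a)*xv+np.cos(a)*zv)) for r in rs])+off
        return np.stack([map_coordinates(img[:,:,k],[uv[:,1],uv[:,0]],order=3) for k in range(3)],1)
    off=np.array([.7,-1.0])
    R=[];G=[]
    for a in A:
        g=np.linalg.norm(np.gradient(cv2.GaussianBlur(prof(a,off),(1,5),1),axis=0),axis=1); i=g[2:-2].argmax()+2; R.append(rs[i]);G.append(g[i])
    R=np.array(R);G=np.array(G)
    if verbose: print([(int(round(np.degrees(a))),round(r*1000,1),round(g)) for a,r,g in zip(A,R,G)])
    pts=np.stack([R*np.sin(A),R*np.cos(A)],1)
    def res(p):
        q=pts-p[:2]; t=np.hypot(*q.T)-.022; n=q@[np.sin(p[2]),np.cos(p[2])]; d=np.where(n-.017>t,n-.017,t); d=np.maximum(t,n-.017); return d*1000
    out=[]
    for a in np.radians(range(-180,180,15)):
        r=least_squares(res,[0,0,a],x_scale=[.001,.001,.1],loss="soft_l1"); out.append((round(r.cost,2),round(np.degrees(r.x[2])),*np.round(r.x[:2]*1000,1)))
        r2=least_squares(lambda p:res([p[0],p[1],a]),[0,0],x_scale=.001,loss="soft_l1"); 
        if verbose: print(round(np.degrees(a)),round(r2.cost,2),np.round(r2.x*1000,1),end="; ")
    print("\nbest",sorted(set(out))[:5])
if __name__=="__main__": rimfit()
E
python3 rim.py
```

```text
[(-180, np.float64(20.8), 10), (-170, np.float64(18.8), 11), (-160, np.float64(18.0), 12), (-150, np.float64(17.2), 11), (-140, np.float64(17.2), 9), (-130, np.float64(17.6), 9), (-120, np.float64(17.6), 8), (-110, np.float64(18.4), 7), (-100, np.float64(21.2), 9), (-90, np.float64(23.2), 14), (-80, np.float64(14.4), 20), (-70, np.float64(15.6), 15), (-60, np.float64(13.2), 16), (-50, np.float64(14.0), 15), (-40, np.float64(13.2), 19), (-30, np.float64(13.6), 18), (-20, np.float64(13.6), 22), (-10, np.float64(13.2), 21), (0, np.float64(14.8), 10), (10, np.float64(13.2), 13), (20, np.float64(28.8), 33), (30, np.float64(25.6), 39), (40, np.float64(23.6), 42), (50, np.float64(22.4), 41), (60, np.float64(22.0), 35), (70, np.float64(22.0), 31), (80, np.float64(21.6), 20), (90, np.float64(20.4), 17), (100, np.float64(20.8), 23), (110, np.float64(22.8), 20), (120, np.float64(28.4), 24), (130, np.float64(22.8), 10), (140, np.float64(22.4), 9), (150, np.float64(22.0), 9), (160, np.float64(22.4), 9), (170, np.float64(23.6), 5)]
-180 83.82 [ 5.3 -3.9]; -165 82.9 [ 5.1 -4. ]; -150 79.6 [ 4.7 -3.8]; -135 81.11 [ 3.5 -3.4]; -120 90.66 [ 3.  -4.1]; -105 98.02 [ 1.5 -0.8]; -90 93.5 [2.1 0.3]; -75 83.06 [2.8 1. ]; -60 69.32 [3.8 1. ]; -45 62.82 [4.  0.1]; -30 65.56 [ 4.3 -0.5]; -15 73.94 [ 3.5 -0.6]; 0 87.92 [2.4 0. ]; 15 96.66 [4.7 0.3]; 30 96.18 [ 6.3 -0.3]; 45 85.04 [ 6.7 -0.6]; 60 76.07 [ 6.3 -0.8]; 75 73.88 [ 5.7 -1.1]; 90 75.71 [ 5.3 -0.4]; 105 81.37 [ 5.7 -0.8]; 120 83.74 [ 6.  -1.5]; 135 83.73 [ 6.  -2.1]; 150 81.99 [ 6.  -2.9]; 165 82.39 [ 5.7 -3.6]; 
best [(np.float64(62.78), -44, np.float64(4.0), np.float64(0.0)), (np.float64(73.87), 75, np.float64(5.7), np.float64(-1.1)), (np.float64(74.02), 81, np.float64(5.6), np.float64(-1.1)), (np.float64(79.32), -144, np.float64(4.3), np.float64(-3.5)), (np.float64(79.37), -148, np.float64(4.8), np.float64(-3.8))]
```

The outer rim settles it. It measures 22 mm radius everywhere on the clean side except from -180° to -100°, where it drops to 17.2 mm in a clear chord. So the flat faces about -139° (down and towards the robot), and the handle must turn +139°, its top moving towards +x.

The knob comes first: raise and roll -105° so the jaws straddle the bar.

Call:
move_arm(
  moves=[
    {"gripper": 100, "z": -2, "roll": -10.5},
    {"z": -2, "roll": -10.5},
    {"z": -2, "roll": -10.5},
    {"z": -2, "roll": -10.5},
    {"z": -2, "roll": -10.5},
  ],
)

```text
validation failed for argument at $.mo...
```

Call:
move_arm(
  moves=[
    {"roll": -10.5},
    {"roll": -10.5},
    {"roll": -10.5},
    {"roll": -10.5},
    {"roll": -10.5},
  ],
)

```text
validation failed for argument at $.mo...
```

```bash
cat > go.py <<'E'
import sys
from bench import ctrl; import numpy as np
from scipy.spatial.transform import Rotation as R
def go(t):
    o=ctrl.get_obs(); w=o["eef_rot"]; M=R.from_quat([*w[1:],w[0]]).as_matrix()
    print("pos",np.round(o["eef_pos"],4),"xang",round(np.degrees(np.arctan2(M[1,0],M[0,0])),1),"tilt",np.round(M[:,2],3),"need cm",np.round(M.T@(np.array(t)-o["eef_pos"])*100,2),"q6",round(o["q"][5],2),"F",np.round(o["wrist_force"],1),"T",np.round(o["torque"],2),"op",round(o["opening"],3),"t",o["time_s"])
go([float(v) for v in sys.argv[1:4]])
E
python3 go.py .597 -.0427 .50
```

```text
pos [ 0.2542 -0.5158  0.4047] xang -63.8 tilt [-0.  0. -1.] need cm [-27.29 -51.66  -9.53] q6 -0.21 F [ 0.3 -1.1  0.9] T [0.02 0.01 0.02] op 1.0 t 0.75
```

Call:
move_arm(
  moves=[
    {"gripper": 100, "x": 0, "y": 0, "z": -2, "roll": -10.5},
    {"gripper": 100, "x": 0, "y": 0, "z": -2, "roll": -10.5},
    {"gripper": 100, "x": 0, "y": 0, "z": -2, "roll": -10.5},
    {"gripper": 100, "x": 0, "y": 0, "z": -2, "roll": -10.5},
    {"gripper": 100, "x": 0, "y": 0, "z": -2, "roll": -10.5},
  ],
)

```text
time_s: 1.38
eef_pos: [0.2541, -0.5157, 0.5054]
eef_rot: [-0.0, 0.995, -0.095, 0.0]
wrist_force: [0.6, 0.2, 0.1]
opening: 1.001
```

Call:
move_arm(
  moves=[
    {"gripper": 100, "x": 0, "y": 0, "z": 0, "roll": -10.5},
    {"gripper": 100, "x": 0, "y": 0, "z": 0, "roll": -10.5},
    {"gripper": 100, "x": 0, "y": 0, "z": 0, "roll": -10.5},
    {"gripper": 100, "x": 0, "y": 0, "z": 0, "roll": -10.5},
    {"gripper": 100, "x": 0, "y": 0, "z": 0, "roll": -10.5},
  ],
)

```text
time_s: 2.0
eef_pos: [0.2541, -0.5158, 0.5047]
eef_rot: [-0.0, 0.935, 0.355, 0.0]
wrist_force: [-0.4, -0.1, 0.4]
opening: 0.996
```

```bash
python3 go.py .597 -.0427 .50
```

```text
pos [ 0.2541 -0.5158  0.5047] xang 41.6 tilt [ 0.  0. -1.] need cm [ 57.04 -12.64   0.47] q6 -2.04 F [-0.4 -0.1  0.4] T [-0.   -0.    0.06] op 0.996 t 2.0
```

Call:
move_arm(
  moves=[
    {"gripper": 100, "x": 5.7, "y": -1.26, "z": 0, "roll": 0},
    {"gripper": 100, "x": 5.7, "y": -1.26, "z": 0, "roll": 0},
    {"gripper": 100, "x": 5.7, "y": -1.26, "z": 0, "roll": 0},
    {"gripper": 100, "x": 5.7, "y": -1.26, "z": 0, "roll": 0},
    {"gripper": 100, "x": 5.7, "y": -1.26, "z": 0, "roll": 0},
  ],
)

```text
time_s: 2.62
eef_pos: [0.4277, -0.2789, 0.5049]
eef_rot: [0.0, 0.936, 0.352, 0.0]
wrist_force: [1.3, -0.9, -0.3]
opening: 1.0
```

Call:
move_arm(
  moves=[
    {"gripper": 100, "x": 5.7, "y": -1.26, "z": 0, "roll": 0},
    {"gripper": 100, "x": 5.7, "y": -1.26, "z": 0, "roll": 0},
    {"gripper": 100, "x": 5.7, "y": -1.26, "z": 0, "roll": 0},
    {"gripper": 100, "x": 5.7, "y": -1.26, "z": 0, "roll": 0},
    {"gripper": 100, "x": 5.7, "y": -1.26, "z": 0, "roll": 0},
  ],
)

```text
time_s: 3.25
eef_pos: [0.6007, -0.0436, 0.5049]
eef_rot: [0.0, 0.936, 0.352, 0.0]
wrist_force: [0.0, -0.8, -0.2]
opening: 0.998
```

```bash
python3 go.py .597 -.0427 .363
```

```text
pos [ 0.6007 -0.0436  0.5049] xang 41.2 tilt [ 0.001 -0.    -1.   ] need cm [-0.22 -0.32 14.19] q6 -0.99 F [ 0.  -0.8 -0.2] T [ 0.03  0.02 -0.02] op 0.998 t 3.25
```

Call:
move_arm(
  moves=[
    {"gripper": 100, "x": -0.2, "y": -0.3, "z": 4, "roll": 0},
    {"gripper": 100, "x": 0, "y": 0, "z": 4, "roll": 0},
    {"gripper": 100, "x": 0, "y": 0, "z": 4, "roll": 0},
    {"gripper": 60, "x": 0, "y": 0, "z": 2, "roll": 0},
    {"gripper": 30, "x": 0, "y": 0, "z": 0, "roll": 0},
  ],
)

```text
time_s: 3.88
eef_pos: [0.5957, -0.0443, 0.3627]
eef_rot: [-0.001, 0.936, 0.352, -0.002]
wrist_force: [0.3, -0.1, -0.2]
opening: 0.606
```

Call:
move_arm(
  moves=[
    {"gripper": 0, "x": 0, "y": 0, "z": 0, "roll": 0},
    {"gripper": 0, "x": 0, "y": 0, "z": 0, "roll": 0},
    {"gripper": 0, "x": 0, "y": 0, "z": 0, "roll": 0},
    {"gripper": 0, "x": 0, "y": 0, "z": 0, "roll": 0},
  ],
)

```text
time_s: 4.38
eef_pos: [0.5973, -0.044, 0.3668]
eef_rot: [0.001, 0.936, 0.352, 0.002]
wrist_force: [3.9, 3.4, 1.5]
opening: 0.149
```

```bash
python3 go.py .597 -.0427 .363
```

```text
pos [ 0.5973 -0.044   0.3668] xang 41.2 tilt [ 0.005  0.    -1.   ] need cm [ 0.06 -0.11  0.38] q6 -0.99 F [3.9 3.4 1.5] T [ 0.4  -0.42 -0.11] op 0.149 t 4.375
```

Call:
move_arm(
  moves=[
    {"gripper": 0, "x": 0, "y": 0, "z": 0, "roll": -8},
    {"gripper": 0, "x": 0, "y": 0, "z": 0, "roll": -8},
    {"gripper": 0, "x": 0, "y": 0, "z": 0, "roll": -8},
    {"gripper": 0, "x": 0, "y": 0, "z": 0, "roll": -8},
    {"gripper": 0, "x": 0, "y": 0, "z": 0, "roll": -8},
  ],
)

```text
time_s: 5.0
eef_pos: [0.5975, -0.0436, 0.3668]
eef_rot: [0.001, 0.758, 0.653, 0.003]
wrist_force: [6.3, 5.6, 0.5]
opening: 0.148
```

```bash
python3 go.py .597 -.0427 .363
```

```text
pos [ 0.5975 -0.0436  0.3668] xang 81.5 tilt [ 0.006  0.001 -1.   ] need cm [ 0.08 -0.06  0.38] q6 -1.69 F [6.3 5.6 0.5] T [ 0.88 -0.85 -0.22] op 0.148 t 5.0
```

Call:
move_arm(
  moves=[
    {"gripper": 0, "x": 0, "y": 0, "z": 0, "roll": -4},
    {"gripper": 0, "x": 0, "y": 0, "z": 0, "roll": -4},
    {"gripper": 0, "x": 0, "y": 0, "z": 0, "roll": 0},
  ],
)

```text
time_s: 5.38
eef_pos: [0.5975, -0.0434, 0.3668]
eef_rot: [0.002, 0.712, 0.703, 0.003]
wrist_force: [4.9, 6.3, 1.4]
opening: 0.146
```

```bash
python3 go.py .597 -.0427 .363
```

```text
pos [ 0.5975 -0.0434  0.3668] xang 89.3 tilt [ 0.006  0.002 -1.   ] need cm [ 0.07 -0.05  0.38] q6 -1.83 F [4.9 6.3 1.4] T [ 0.9  -0.84 -0.21] op 0.146 t 5.375
```

Call:
move_arm(
  moves=[
    {"gripper": 0, "x": 0, "y": 0, "z": 0, "roll": -4},
    {"gripper": 0, "x": 0, "y": 0, "z": 0, "roll": -4},
    {"gripper": 0, "x": 0, "y": 0, "z": 0, "roll": 0},
  ],
)

```text
time_s: 5.75
eef_pos: [0.5975, -0.0436, 0.3669]
eef_rot: [0.001, 0.663, 0.749, 0.003]
wrist_force: [5.6, 7.2, 1.8]
opening: 0.142
```

```bash
python3 go.py .597 -.0427 .363
```

```text
pos [ 0.5975 -0.0436  0.3669] xang 97.0 tilt [ 0.006  0.003 -1.   ] need cm [ 0.1  -0.04  0.39] q6 -1.97 F [5.6 7.2 1.8] T [ 1.05 -0.89 -2.59] op 0.142 t 5.75
```

The torque rose to 2.6 N m, so the knob has reached its loose stop (56°, about 0.97 rad turned). I'll release and raise.

Call:
move_arm(
  moves=[
    {"gripper": 0, "x": 0, "y": 0, "z": 0, "roll": 1.5},
    {"gripper": 60, "x": 0, "y": 0, "z": 0, "roll": 0},
    {"gripper": 60, "x": 0, "y": 0, "z": 0, "roll": 0},
    {"gripper": 60, "x": 0, "y": 0, "z": -4, "roll": 0},
    {"gripper": 60, "x": 0, "y": 0, "z": -4, "roll": 0},
  ],
)

```text
time_s: 6.38
eef_pos: [0.5961, -0.0447, 0.4453]
eef_rot: [-0.0, 0.671, 0.742, -0.001]
wrist_force: [1.2, 0.3, -0.3]
opening: 0.602
```

Call:
move_arm(
  moves=[
    {"gripper": 0, "x": 0, "y": 0, "z": -2, "roll": 10.7},
    {"gripper": 0, "x": 0, "y": 0, "z": 0, "roll": 10.7},
    {"gripper": 0, "x": 0, "y": 0, "z": 0, "roll": 10.7},
    {"gripper": 0, "x": 0, "y": 0, "z": 0, "roll": 10.7},
    {"gripper": 0, "x": 0, "y": 0, "z": 0, "roll": 10.7},
  ],
)

```text
time_s: 7.0
eef_pos: [0.5962, -0.0447, 0.4649]
eef_rot: [0.0, 0.934, 0.357, -0.0]
wrist_force: [0.3, -0.1, -0.3]
opening: -0.0
```

Call:
move_arm(
  moves=[
    {"gripper": 0, "x": 0, "y": 0, "z": 0, "roll": 10.7},
    {"gripper": 0, "x": 0, "y": 0, "z": 0, "roll": 10.7},
    {"gripper": 0, "x": 0, "y": 0, "z": 0, "roll": 10.7},
    {"gripper": 0, "x": 0, "y": 0, "z": 0, "roll": 10.7},
  ],
)

```text
time_s: 7.5
eef_pos: [0.5962, -0.0447, 0.4649]
eef_rot: [0.0, 1.0, -0.008, 0.0]
wrist_force: [0.1, 0.6, -0.2]
opening: 0.002
```

```bash
python3 go.py .586 .0336 .33
```

```text
pos [ 0.5962 -0.0447  0.4649] xang -0.9 tilt [ 0.    -0.001 -1.   ] need cm [-1.15 -7.82 13.48] q6 -0.26 F [ 0.1  0.6 -0.2] T [ 0.05 -0.04  0.02] op 0.002 t 7.5
```

Call:
move_arm(
  moves=[
    {"gripper": 0, "x": -1.15, "y": -4, "z": 0, "roll": 0},
    {"gripper": 0, "x": 0, "y": -3.8, "z": 3, "roll": 0},
    {"gripper": 0, "x": 0, "y": 0, "z": 6, "roll": 0},
    {"gripper": 0, "x": 0, "y": 0, "z": 6, "roll": 0},
    {"gripper": 0, "x": 0, "y": 0, "z": 1.2, "roll": 0},
  ],
)

```text
time_s: 8.12
eef_pos: [0.5837, 0.0339, 0.2984]
eef_rot: [-0.0, 1.0, -0.005, -0.004]
wrist_force: [-0.9, 0.3, 0.4]
opening: -0.003
```

Call:
move_arm(
  moves=[
    {"gripper": 0, "x": 0, "y": 0, "z": 0.2, "roll": 0},
  ],
)

```text
time_s: 8.25
eef_pos: [0.5861, 0.0334, 0.3015]
eef_rot: [0.0, 1.0, -0.005, 0.0]
wrist_force: [0.7, -0.5, 1.1]
opening: 0.001
```

Call:
move_arm(
  moves=[
    {"gripper": 0, "x": 0, "y": 0, "z": 0.2, "roll": 0},
  ],
)

```text
time_s: 8.38
eef_pos: [0.5869, 0.0333, 0.3016]
eef_rot: [0.0, 1.0, -0.005, 0.002]
wrist_force: [-0.1, -0.7, -0.5]
opening: -0.002
```

Call:
move_arm(
  moves=[
    {"gripper": 0, "x": 0, "y": 0, "z": 0.1, "roll": 0},
    {"gripper": 0, "x": 0, "y": 0, "z": 0, "roll": 0},
  ],
)

```text
time_s: 8.62
eef_pos: [0.5862, 0.0335, 0.2993]
eef_rot: [0.0, 1.0, -0.005, 0.002]
wrist_force: [-0.5, -0.1, 2.6]
opening: -0.002
```

Call:
move_arm(
  moves=[
    {"gripper": 0, "x": 0, "y": 0, "z": 0.2, "roll": 0},
    {"gripper": 0, "x": 0, "y": 0, "z": 0, "roll": 0},
  ],
)

```text
time_s: 8.88
eef_pos: [0.5864, 0.0336, 0.2988]
eef_rot: [0.0, 1.0, -0.005, 0.002]
wrist_force: [-5.1, -0.2, 14.5]
opening: 0.002
```

```bash
python3 go.py .586 .0336 .30
```

```text
pos [0.5864 0.0336 0.2988] xang -0.6 tilt [ 0.004 -0.001 -1.   ] need cm [-0.04 -0.   -0.12] q6 -0.13 F [-5.1 -0.2 14.5] T [ 0.02  0.73 -0.01] op 0.002 t 8.875
```

Contact is made at 14.5 N. I'll drag the top towards +x.

Call:
move_arm(
  moves=[
    {"gripper": 0, "x": 0.4, "y": 0, "z": 0, "roll": 0},
    {"gripper": 0, "x": 0.4, "y": 0, "z": 0, "roll": 0},
    {"gripper": 0, "x": 0, "y": 0, "z": 0, "roll": 0},
  ],
)

```text
time_s: 9.25
eef_pos: [0.5956, 0.0334, 0.3001]
eef_rot: [0.001, 1.0, -0.005, 0.004]
wrist_force: [0.3, -0.4, 16.4]
opening: -0.002
```

```bash
python3 go.py .586 .0336 .30; python3 rim.py
```

```text
pos [0.5956 0.0334 0.3001] xang -0.6 tilt [ 0.008 -0.001 -1.   ] need cm [-0.96 -0.01  0.  ] q6 -0.13 F [ 0.3 -0.4 16.4] T [0.04 0.02 0.05] op -0.002 t 9.25
[(-180, np.float64(24.4), 6), (-170, np.float64(22.8), 11), (-160, np.float64(21.2), 11), (-150, np.float64(18.8), 9), (-140, np.float64(17.2), 10), (-130, np.float64(16.0), 9), (-120, np.float64(15.6), 9), (-110, np.float64(15.6), 9), (-100, np.float64(15.6), 8), (-90, np.float64(16.8), 10), (-80, np.float64(19.2), 15), (-70, np.float64(22.0), 19), (-60, np.float64(13.6), 17), (-50, np.float64(14.4), 16), (-40, np.float64(13.6), 22), (-30, np.float64(13.2), 20), (-20, np.float64(24.4), 15), (-10, np.float64(16.8), 19), (0, np.float64(14.4), 18), (10, np.float64(13.2), 20), (20, np.float64(28.4), 35), (30, np.float64(25.6), 40), (40, np.float64(23.6), 41), (50, np.float64(22.4), 40), (60, np.float64(22.0), 38), (70, np.float64(22.0), 36), (80, np.float64(22.0), 23), (90, np.float64(20.8), 16), (100, np.float64(20.8), 23), (110, np.float64(23.2), 19), (120, np.float64(28.4), 24), (130, np.float64(23.2), 10), (140, np.float64(22.8)
[... 245 characters left out ...]
1.8 -0.6]; -75 76.02 [ 2.3 -0.5]; -60 74.26 [ 2.6 -0.3]; -45 68.08 [3.7 0. ]; -30 66.79 [ 3.2 -0.5]; -15 73.31 [ 2.9 -0.4]; 0 82.6 [ 2.7 -0.3]; 15 87.92 [ 4.2 -0.2]; 30 88.57 [ 5.9 -0.9]; 45 77.94 [ 6.4 -1.1]; 60 67.87 [ 6.3 -1.4]; 75 64.47 [ 5.6 -1.6]; 90 66.71 [ 5.3 -1.2]; 105 71.99 [ 5.6 -1.8]; 120 73.89 [ 5.7 -2.2]; 135 73.78 [ 5.8 -2.5]; 150 72.51 [ 6.1 -2.9]; 165 76.81 [ 6.  -3.2]; 
best [(np.float64(64.35), 81, np.float64(5.5), np.float64(-1.7)), (np.float64(64.46), 75, np.float64(5.6), np.float64(-1.6)), (np.float64(65.2), -115, np.float64(2.1), np.float64(-1.5)), (np.float64(65.71), -35, np.float64(3.3), np.float64(-0.3)), (np.float64(65.71), -35, np.float64(3.4), np.float64(-0.3))]
```

The flat's chord has moved to about -115°, which matches rolling without slip (9.2 mm gives 24°). Continuing.

Call:
move_arm(
  moves=[
    {"gripper": 0, "x": 0.4, "y": 0, "z": 0, "roll": 0},
    {"gripper": 0, "x": 0.4, "y": 0, "z": 0, "roll": 0},
    {"gripper": 0, "x": 0.4, "y": 0, "z": 0, "roll": 0},
    {"gripper": 0, "x": 0.3, "y": 0, "z": 0, "roll": 0},
    {"gripper": 0, "x": 0, "y": 0, "z": 0, "roll": 0},
  ],
)

```text
time_s: 9.93
eef_pos: [0.6104, 0.033, 0.2991]
eef_rot: [0.001, 1.0, -0.005, 0.004]
wrist_force: [2.2, -0.8, 9.3]
opening: 0.004
```

Call:
move_arm(
  moves=[
    {"gripper": 0, "x": 0, "y": 0, "z": -2, "roll": 0},
    {"gripper": 0, "x": 0, "y": 0, "z": 0, "roll": 0},
    {"gripper": 0, "x": 0, "y": 0, "z": 0, "roll": 0},
  ],
)

```text
time_s: 10.3
eef_pos: [0.6083, 0.0335, 0.3156]
eef_rot: [-0.0, 1.0, -0.005, -0.0]
wrist_force: [0.1, 0.7, -0.7]
opening: 0.001
```

```bash
python3 go.py .586 .0336 .30; python3 rim.py | cut -c1-1400 | sed 's/np.float64//g' | head -1
```

```text
pos [0.6083 0.0335 0.3156] xang -0.6 tilt [-0.  0. -1.] need cm [-2.23  0.02  1.56] q6 -0.13 F [ 0.1  0.7 -0.7] T [ 0.02 -0.05 -0.03] op 0.001 t 10.3
[(-180, (24.4), 7), (-170, (22.4), 10), (-160, (21.2), 8), (-150, (21.2), 9), (-140, (20.8), 11), (-130, (21.6), 12), (-120, (22.0), 14), (-110, (22.4), 15), (-100, (23.2), 13), (-90, (24.4), 12), (-80, (26.8), 10), (-70, (28.8), 2), (-60, (14.4), 1), (-50, (16.0), 2), (-40, (13.2), 3), (-30, (13.2), 12), (-20, (13.6), 22), (-10, (13.2), 20), (0, (14.8), 17), (10, (13.2), 26), (20, (22.8), 23), (30, (25.6), 41), (40, (23.2), 43), (50, (22.4), 42), (60, (22.0), 38), (70, (21.6), 36), (80, (21.2), 27), (90, (21.6), 18), (100, (20.8), 20), (110, (22.8), 19), (120, (28.4), 25), (130, (22.4), 9), (140, (22.4), 9), (150, (22.0), 8), (160, (22.4), 8), (170, (24.0), 5)]
```

Call:
move_arm(
  moves=[
    {"gripper": 0, "x": -2.2, "y": 0, "z": 0, "roll": 0},
    {"gripper": 0, "x": 0, "y": 0, "z": 1.3, "roll": 0},
    {"gripper": 0, "x": 0, "y": 0, "z": 0.25, "roll": 0},
    {"gripper": 0, "x": 0, "y": 0, "z": 0.2, "roll": 0},
    {"gripper": 0, "x": 0, "y": 0, "z": 0, "roll": 0},
  ],
)

```text
time_s: 10.98
eef_pos: [0.5872, 0.0338, 0.2991]
eef_rot: [-0.0, 1.0, -0.005, 0.0]
wrist_force: [-3.8, 1.1, 9.4]
opening: 0.005
```

```bash
python3 go.py .586 .0336 .30
```

```text
pos [0.5872 0.0338 0.2991] xang -0.6 tilt [ 0.  0. -1.] need cm [-0.12  0.02 -0.09] q6 -0.13 F [-3.8  1.1  9.4] T [ 0.21  0.73 -0.01] op 0.005 t 10.975
```

Call:
move_arm(
  moves=[
    {"gripper": 0, "x": 0.4, "y": 0, "z": 0, "roll": 0},
    {"gripper": 0, "x": 0.4, "y": 0, "z": 0, "roll": 0},
    {"gripper": 0, "x": 0.4, "y": 0, "z": 0, "roll": 0},
    {"gripper": 0, "x": 0.4, "y": 0, "z": 0, "roll": 0},
    {"gripper": 0, "x": 0, "y": 0, "z": 0, "roll": 0},
  ],
)

```text
time_s: 11.6
eef_pos: [0.6044, 0.0334, 0.3002]
eef_rot: [0.0, 1.0, -0.005, 0.002]
wrist_force: [1.4, 1.7, 10.0]
opening: -0.003
```

```bash
python3 go.py .586 .0336 .30; python3 - <<'E'
from fit import *
c=ctrl.camera("scene"); s=crop(c,284,155,64,66,6)
t=crop(ctrl.camera("top"),298,178,50,40,8); h=max(s.shape[0],t.shape[0]); o=np.zeros((h,s.shape[1]+t.shape[1],3),np.uint8); o[:s.shape[0],:s.shape[1]]=s;o[:t.shape[0],s.shape[1]:]=t
cv2.imwrite("pics/v10.png",o)
E
```

```text
pos [0.6044 0.0334 0.3002] xang -0.6 tilt [ 0.005 -0.    -1.   ] need cm [-1.84 -0.    0.01] q6 -0.13 F [ 1.4  1.7 10. ] T [ 0.12 -0.03  0.03] op -0.003 t 11.6
```

View pics/v10.png

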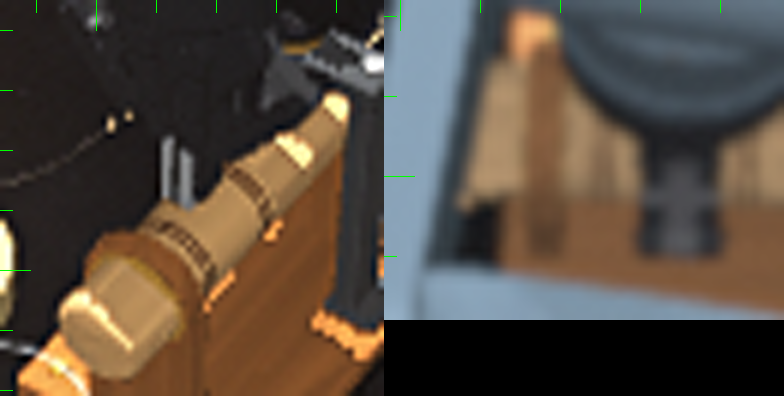

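The image is shaded by the arm. It shows the stub with a plane tilted towards the robot at crop (120–175, 260–350), consistent with about -27°. I'll finish this stroke, then clear the view to measure.

Call:
move_arm(
  moves=[
    {"gripper": 0, "x": 0.4, "y": 0, "z": 0, "roll": 0},
    {"gripper": 0, "x": 0.2, "y": 0, "z": 0, "roll": 0},
    {"gripper": 0, "x": 0, "y": 0, "z": 0, "roll": 0},
  ],
)

```text
time_s: 12.08
eef_pos: [0.6102, 0.0333, 0.2995]
eef_rot: [0.0, 1.0, -0.005, 0.002]
wrist_force: [1.0, -0.3, 6.6]
opening: 0.004
```

Call:
move_arm(
  moves=[
    {"gripper": 0, "x": 0, "y": 0, "z": -4, "roll": 0},
    {"gripper": 0, "x": 0, "y": 0, "z": -6, "roll": 0},
    {"gripper": 0, "x": -6, "y": 0, "z": -6, "roll": 0},
    {"gripper": 0, "x": -6, "y": 4, "z": 0, "roll": 0},
    {"gripper": 0, "x": -6, "y": 5, "z": 0, "roll": 0},
  ],
)

```text
time_s: 12.7
eef_pos: [0.4627, -0.0401, 0.443]
eef_rot: [0.0, 1.0, -0.004, 0.001]
wrist_force: [1.2, -1.9, 0.5]
opening: -0.002
```

Call:
move_arm(
  moves=[
    {"gripper": 0, "x": -4, "y": 6, "z": 0, "roll": 0},
    {"gripper": 0, "x": 0, "y": 6, "z": 0, "roll": 0},
    {"gripper": 0, "x": 0, "y": 6, "z": 0, "roll": 0},
    {"gripper": 0, "x": 0, "y": 6, "z": 0, "roll": 0},
    {"gripper": 0, "x": 0, "y": 0, "z": 0, "roll": 0},
  ],
)

```text
time_s: 13.32
eef_pos: [0.4264, -0.2755, 0.4419]
eef_rot: [0.0, 1.0, -0.008, -0.0]
wrist_force: [0.2, 1.0, 0.1]
opening: -0.006
```

```bash
cat > prof.py <<'E'
from fit import *
for n,off in(("top",(0,0)),("scene",(.6,-1))):
    c=ctrl.camera(n); g=c["img"].mean(2).astype(np.float32)
    T=c["world_from_camera"]; v=T[:3,3]-(m+zv*.105); v-=yv*(v@yv); v/=np.linalg.norm(v); p=np.cross(yv,v)
    if p@xv<0:p=-p
    va=np.degrees(np.arctan2(v@xv,v[2])); L=np.arange(-.022,.0221,.002)
    print(n,"ang ",*(f"{np.degrees(np.arcsin(l/.022))+va:4.0f}" for l in L))
    for yy in(.110,.104,.098,.092,.04,.025,-.002,-.01,-.018):
        r=[]
        for l in L:
            h=np.sqrt(max(.022**2-l*l,0)); u,w=pix(c,m+zv*.105+yv*yy+p*l+v*h); r.append(cv2.getRectSubPix(g,(1,1),(u+off[0],w+off[1]))[0,0])
        print(f"{yy:7.3f}",*(f"{x:4.0f}" for x in r))
E
python3 prof.py; python3 go.py .586 .0336 .30;  python3 rim.py | sed 's/np.float64//g' | head -1
```

```text
top ang  -100  -75  -65  -57  -50  -43  -37  -31  -26  -21  -15  -10   -5    0    6   11   17   23   29   37   45   55  nan
  0.110   75  107  144  181  214  226  230  229  228  228  228  228  227  227  226  226  227  229  231  225  212  186  150
  0.104  115  127  148  182  211  225  229  228  227  227  227  227  226  225  225  225  226  227  229  224  213  190  153
  0.098  101  133  159  188  212  225  229  228  227  227  228  227  227  226  225  224  224  224  225  223  213  192  154
  0.092   99  132  163  193  214  226  230  229  228  228  228  228  227  226  225  224  224  224  225  222  212  194  158
  0.040   98  113  137  164  182  196  205  211  216  216  212  208  211  218  219  216  213  209  205  199  190  179  167
  0.025  101  118  142  168  186  199  207  213  217  218  215  208  210  216  217  215  211  207  203  197  188  177  170
 -0.002   94  111  135  166  198  214  220  222  221  220  220  223  225  226  225  222  220  217  213  205  190  176  171
 -0.010   93  109  132  163  199  214  221  222  222  220  220  222  225  226  225  222  219  216  213  206  191  1
[... 1639 characters left out ...]
0.8), 13), (-120, (20.4), 12), (-110, (20.4), 10), (-100, (21.6), 9), (-90, (23.2), 10), (-80, (25.2), 10), (-70, (26.0), 7), (-60, (16.4), 6), (-50, (15.6), 10), (-40, (14.4), 10), (-30, (13.2), 11), (-20, (13.2), 10), (-10, (13.2), 10), (0, (13.2), 9), (10, (13.6), 9), (20, (28.8), 33), (30, (25.6), 39), (40, (23.6), 41), (50, (22.4), 42), (60, (22.0), 40), (70, (21.6), 40), (80, (21.2), 30), (90, (20.8), 22), (100, (20.8), 24), (110, (22.8), 19), (120, (28.4), 25), (130, (23.2), 12), (140, (22.8), 9), (150, (22.4), 9), (160, (22.8), 9), (170, (28.8), 4)]prof.py:7: RuntimeWarning: invalid value encountered in arcsin
  print(n,"ang ",*(f"{np.degrees(np.arcsin(l/.022))+va:4.0f}" for l in L))
```

The stub plateau now spans roughly -43° to +30° in both views, with its centre between -7° and -11° depending on the camera. Dead reckoning gives -12°. I'll apply about +9° more, a 3.5 mm drag.

Call:
move_arm(
  moves=[
    {"gripper": 0, "x": 0, "y": -6, "z": 0, "roll": 0},
    {"gripper": 0, "x": 0, "y": -6, "z": 0, "roll": 0},
    {"gripper": 0, "x": 0, "y": -6, "z": 0, "roll": 0},
    {"gripper": 0, "x": 4.5, "y": -6, "z": 0, "roll": 0},
    {"gripper": 0, "x": 6, "y": -4, "z": 0, "roll": 0},
  ],
)

```text
time_s: 14.1
eef_pos: [0.5186, -0.0035, 0.4435]
eef_rot: [0.0, 1.0, -0.003, 0.001]
wrist_force: [1.4, -1.9, 0.9]
opening: 0.001
```

Call:
move_arm(
  moves=[
    {"gripper": 0, "x": 6, "y": -2.7, "z": 2, "roll": 0},
    {"gripper": 0, "x": 0, "y": 0, "z": 5, "roll": 0},
    {"gripper": 0, "x": 0, "y": 0, "z": 5, "roll": 0},
    {"gripper": 0, "x": 0, "y": 0, "z": 0, "roll": 0},
  ],
)

```text
time_s: 14.6
eef_pos: [0.5714, 0.0184, 0.3201]
eef_rot: [-0.001, 1.0, -0.004, -0.005]
wrist_force: [0.0, 0.5, 1.3]
opening: 0.001
```

```bash
python3 go.py .597 .0336 .2985
```

```text
pos [0.5714 0.0184 0.3201] xang -0.4 tilt [-0.009  0.002 -1.   ] need cm [ 2.57 -1.54  2.14] q6 -0.17 F [0.  0.5 1.3] T [-0.04 -0.    0.03] op 0.001 t 14.6
```

Call:
move_arm(
  moves=[
    {"gripper": 0, "x": 2.4, "y": -1.5, "z": 0, "roll": 0},
    {"gripper": 0, "x": 0, "y": 0, "z": 0, "roll": 0},
  ],
)

```text
time_s: 14.85
eef_pos: [0.5992, 0.0323, 0.3275]
eef_rot: [0.0, 1.0, -0.004, 0.002]
wrist_force: [-0.3, 0.5, 0.4]
opening: -0.002
```

```bash
python3 go.py .597 .0336 .2985
```

```text
pos [0.5992 0.0323 0.3275] xang -0.5 tilt [ 0.005 -0.    -1.   ] need cm [-0.23 -0.13  2.9 ] q6 -0.14 F [-0.3  0.5  0.4] T [-0.04 -0.04  0.02] op -0.002 t 14.85
```

Call:
move_arm(
  moves=[
    {"gripper": 0, "x": -0.2, "y": -0.1, "z": 2, "roll": 0},
    {"gripper": 0, "x": 0, "y": 0, "z": 0.4, "roll": 0},
    {"gripper": 0, "x": 0, "y": 0, "z": 0, "roll": 0},
    {"gripper": 0, "x": 0, "y": 0, "z": 0.3, "roll": 0},
    {"gripper": 0, "x": 0, "y": 0, "z": 0, "roll": 0},
  ],
)

```text
time_s: 15.48
eef_pos: [0.597, 0.032, 0.3003]
eef_rot: [0.0, 1.0, -0.005, 0.003]
wrist_force: [-0.4, 1.5, 8.5]
opening: -0.0
```

Call:
move_arm(
  moves=[
    {"gripper": 0, "x": 0, "y": 0, "z": 0.2, "roll": 0},
    {"gripper": 0, "x": 0, "y": 0, "z": 0, "roll": 0},
  ],
)

```text
time_s: 15.72
eef_pos: [0.5978, 0.032, 0.3002]
eef_rot: [0.0, 1.0, -0.005, 0.004]
wrist_force: [-0.4, 0.8, 16.5]
opening: -0.004
```

```bash
python3 go.py .597 .0336 .2985
```

```text
pos [0.5978 0.032  0.3002] xang -0.6 tilt [ 0.009 -0.001 -1.   ] need cm [-0.08 -0.16  0.17] q6 -0.14 F [-0.4  0.8 16.5] T [0.24 0.12 0.01] op -0.004 t 15.725
```

Call:
move_arm(
  moves=[
    {"gripper": 0, "x": 0.25, "y": 0, "z": 0, "roll": 0},
    {"gripper": 0, "x": 0, "y": 0, "z": 0, "roll": 0},
  ],
)

```text
time_s: 15.98
eef_pos: [0.6003, 0.0319, 0.3001]
eef_rot: [0.0, 1.0, -0.005, 0.004]
wrist_force: [-0.5, 1.5, 16.3]
opening: 0.001
```

Call:
move_arm(
  moves=[
    {"gripper": 0, "x": 0, "y": 0, "z": -4, "roll": 0},
    {"gripper": 0, "x": 0, "y": 0, "z": -6, "roll": 0},
    {"gripper": 0, "x": -6, "y": 0, "z": -6, "roll": 0},
    {"gripper": 0, "x": -6, "y": 4, "z": 0, "roll": 0},
    {"gripper": 0, "x": -4, "y": 6, "z": 0, "roll": 0},
  ],
)

```text
time_s: 16.6
eef_pos: [0.4648, -0.053, 0.4411]
eef_rot: [0.001, 1.0, -0.003, 0.002]
wrist_force: [1.9, -0.5, 0.2]
opening: 0.002
```

Call:
move_arm(
  moves=[
    {"gripper": 0, "x": -4, "y": 6, "z": 0, "roll": 0},
    {"gripper": 0, "x": 0, "y": 6, "z": 0, "roll": 0},
    {"gripper": 0, "x": 0, "y": 6, "z": 0, "roll": 0},
    {"gripper": 0, "x": 0, "y": 4, "z": 0, "roll": 0},
    {"gripper": 0, "x": 0, "y": 0, "z": 0, "roll": 0},
  ],
)

```text
time_s: 17.23
eef_pos: [0.4292, -0.2676, 0.4401]
eef_rot: [0.001, 1.0, -0.007, 0.0]
wrist_force: [-0.6, 1.3, -0.2]
opening: 0.002
```

```bash
python3 prof.py 2>/dev/null| grep -v " 0.0[24]"; python3 - <<'E'
from fit import *
s=crop(ctrl.camera("scene"),284,155,64,66,6)
t=crop(ctrl.camera("top"),298,172,82,50,5); h=s.shape[0]; o=np.zeros((h,s.shape[1]+t.shape[1],3),np.uint8); o[:h,:s.shape[1]]=s;o[:t.shape[0],s.shape[1]:]=t
cv2.imwrite("pics/v11.png",o)
E
python3 go.py .597 -.0437 .45
```

```text
top ang  -100  -75  -65  -57  -50  -43  -37  -31  -26  -21  -15  -10   -5    0    6   11   17   23   29   37   45   55  nan
  0.110   74  107  141  169  188  205  218  226  229  228  227  227  228  227  224  222  221  221  224  226  220  197  157
  0.104  113  124  142  166  185  203  217  226  228  228  227  227  227  226  225  224  223  223  224  226  220  200  159
  0.098   88  124  158  177  190  205  218  227  228  228  227  227  228  227  226  225  223  222  223  224  220  202  159
  0.092   88  123  161  179  192  203  214  224  227  228  228  228  228  228  227  225  224  223  223  224  221  208  168
 -0.002   95  113  134  153  169  185  204  216  221  222  221  220  221  222  225  226  225  222  219  214  205  187  176
 -0.010   95  113  134  154  169  186  203  216  222  223  222  220  221  222  225  225  224  221  219  215  203  185  172
 -0.018   97  113  134  155  170  186  202  215  222  223  222  221  220  222  224  225  224  221  219  216  206  189  169
scene ang  -117  -93  -82  -74  -67  -60  -54  -49  -43  -38  -33  -27  -22  -17  -12   -6   -0    6   12   19   28
[... 327 characters left out ...]
25  226  228  227  225  224  223  223  230  211  134
  0.092   89  107  125  153  186  198  198  212  219  214  236  234  222  229  212  212  210  193  193  212  213  223  147
 -0.002   80   99  119  140  158  172  180  185  195  210  219  220  220  218  217  220  223  223  220  219  223  204  137
 -0.010   81  102  118  140  158  172  179  185  196  212  220  221  221  219  219  221  224  223  221  219  221  215  132
 -0.018   86   99  119  141  161  175  183  190  200  218  212  174  184  168  144  160  181  207  187  169  190  203  124
pos [ 0.4298 -0.264   0.4397] xang -0.5 tilt [ 0.  0. -1.] need cm [ 16.52 -22.18  -1.02] q6 -0.78 F [ 0.6 -0.1  0. ] T [0.01 0.04 0.  ] op -0.001 t 17.425
```

View pics/v11.png

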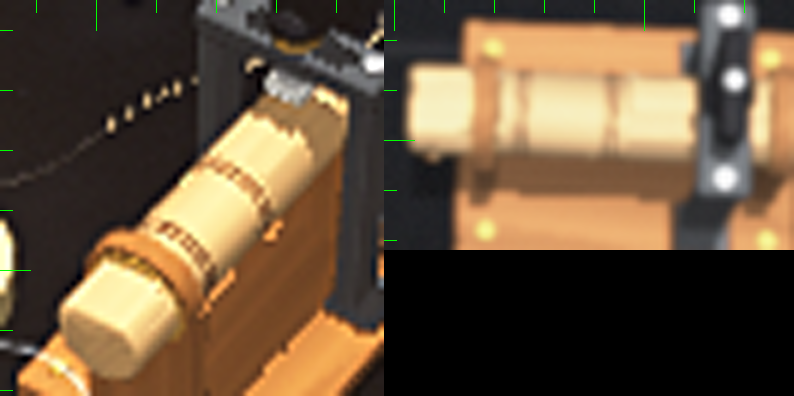

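The flat now looks up in both views: it spans the stub top at crop (65–165, 265–345) in the scene view and is symmetric from above. The edge positions put it at about 0° ± 3°. The knob bar lies across the handle, in the loose position. Next is tightening the knob.

Call:
move_arm(
  moves=[
    {"gripper": 60, "x": 0, "y": -6, "z": 0, "roll": 0},
    {"gripper": 60, "x": 0, "y": -6, "z": 0, "roll": 0},
    {"gripper": 60, "x": 5, "y": -6, "z": 0, "roll": 0},
    {"gripper": 60, "x": 6, "y": -4, "z": 0, "roll": 0},
    {"gripper": 60, "x": 5.6, "y": 0, "z": -1, "roll": 0},
  ],
)

```text
time_s: 18.05
eef_pos: [0.5805, -0.059, 0.4497]
eef_rot: [-0.0, 1.0, -0.002, -0.0]
wrist_force: [0.3, -1.6, 0.4]
opening: 0.599
```

Call:
move_arm(
  moves=[
    {"gripper": 60, "x": 0, "y": 0, "z": 0, "roll": -10.7},
    {"gripper": 60, "x": 0, "y": 0, "z": 0, "roll": -10.7},
    {"gripper": 60, "x": 0, "y": 0, "z": 0, "roll": -10.7},
    {"gripper": 60, "x": 0, "y": 0, "z": 0, "roll": -10.7},
    {"gripper": 60, "x": 0, "y": 0, "z": 0, "roll": -10.7},
  ],
)

```text
time_s: 18.68
eef_pos: [0.5794, -0.0621, 0.4497]
eef_rot: [0.0, 0.893, 0.449, 0.0]
wrist_force: [0.4, -0.5, 0.2]
opening: 0.6
```

Call:
move_arm(
  moves=[
    {"gripper": 60, "x": 0, "y": 0, "z": 0, "roll": -10.7},
    {"gripper": 60, "x": 0, "y": 0, "z": 0, "roll": -10.7},
    {"gripper": 60, "x": 0, "y": 0, "z": 0, "roll": -10.7},
    {"gripper": 60, "x": 0, "y": 0, "z": 0, "roll": -10.7},
    {"gripper": 60, "x": 0, "y": 0, "z": 0, "roll": 0},
  ],
)

```text
time_s: 19.3
eef_pos: [0.5795, -0.0624, 0.4497]
eef_rot: [0.0, 0.671, 0.742, 0.0]
wrist_force: [0.1, -0.3, -0.1]
opening: 0.606
```

```bash
python3 go.py .597 -.0437 .366
```

```text
pos [ 0.5795 -0.0624  0.4497] xang 95.7 tilt [ 0.  0. -1.] need cm [1.69 1.93 8.38] q6 -1.98 F [ 0.1 -0.3 -0.1] T [ 0.02 -0.03  0.02] op 0.606 t 19.3
```

Call:
move_arm(
  moves=[
    {"gripper": 60, "x": 1.7, "y": 1.85, "z": 0, "roll": 0},
    {"gripper": 60, "x": 0, "y": 0, "z": 4, "roll": 0},
    {"gripper": 60, "x": 0, "y": 0, "z": 4.4, "roll": 0},
    {"gripper": 60, "x": 0, "y": 0, "z": 0, "roll": 0},
  ],
)

```text
time_s: 19.8
eef_pos: [0.595, -0.0438, 0.3617]
eef_rot: [-0.004, 0.672, 0.741, -0.002]
wrist_force: [0.6, -0.2, 0.5]
opening: 0.598
```

Call:
move_arm(
  moves=[
    {"gripper": 0, "x": 0, "y": 0, "z": 0, "roll": 0},
    {"gripper": 0, "x": 0, "y": 0, "z": 0, "roll": 0},
    {"gripper": 0, "x": 0, "y": 0, "z": 0, "roll": 0},
    {"gripper": 0, "x": 0, "y": 0, "z": 0, "roll": 0},
  ],
)

```text
time_s: 20.3
eef_pos: [0.597, -0.0436, 0.3685]
eef_rot: [0.001, 0.672, 0.741, 0.002]
wrist_force: [-1.0, 8.1, 4.8]
opening: 0.159
```

```bash
python3 go.py .597 -.0437 .366
```

```text
pos [ 0.597  -0.0436  0.3685] xang 95.6 tilt [ 0.004  0.003 -1.   ] need cm [-0.01 -0.    0.25] q6 -1.94 F [-1.   8.1  4.8] T [ 1.36  0.27 -0.86] op 0.159 t 20.3
```

Call:
move_arm(
  moves=[
    {"gripper": 0, "x": 0, "y": 0, "z": 0, "roll": 8},
    {"gripper": 0, "x": 0, "y": 0, "z": 0, "roll": 8},
    {"gripper": 0, "x": 0, "y": 0, "z": 0, "roll": 8},
    {"gripper": 0, "x": 0, "y": 0, "z": 0, "roll": 8},
    {"gripper": 0, "x": 0, "y": 0, "z": 0, "roll": 8},
  ],
)

```text
time_s: 20.92
eef_pos: [0.5966, -0.0432, 0.3685]
eef_rot: [-0.001, 0.885, 0.466, 0.002]
wrist_force: [-4.1, 8.6, 7.9]
opening: 0.148
```

```bash
python3 go.py .597 -.0437 .366
```

```text
pos [ 0.5966 -0.0432  0.3685] xang 55.5 tilt [ 0.002  0.003 -1.   ] need cm [-0.02  0.06  0.25] q6 -1.24 F [-4.1  8.6  7.9] T [1.55 0.89 0.14] op 0.148 t 20.925
```

Call:
move_arm(
  moves=[
    {"gripper": 0, "x": 0, "y": 0, "z": 0, "roll": 8},
    {"gripper": 0, "x": 0, "y": 0, "z": 0, "roll": 8},
    {"gripper": 0, "x": 0, "y": 0, "z": 0, "roll": 8},
    {"gripper": 0, "x": 0, "y": 0, "z": 0, "roll": 5},
    {"gripper": 0, "x": 0, "y": 0, "z": 0, "roll": 0},
  ],
)

```text
time_s: 21.55
eef_pos: [0.5967, -0.043, 0.3685]
eef_rot: [-0.001, 0.973, 0.231, 0.002]
wrist_force: [-3.6, 9.8, 7.2]
opening: 0.148
```

```bash
python3 go.py .597 -.0437 .366
```

```text
pos [ 0.5967 -0.043   0.3685] xang 26.7 tilt [ 0.003  0.004 -1.   ] need cm [-0.01  0.07  0.25] q6 -0.74 F [-3.6  9.8  7.2] T [ 1.71  0.66 -0.09] op 0.148 t 21.55
```

Call:
move_arm(
  moves=[
    {"gripper": 0, "x": 0, "y": 0, "z": 0, "roll": 4},
    {"gripper": 0, "x": 0, "y": 0, "z": 0, "roll": 4},
    {"gripper": 0, "x": 0, "y": 0, "z": 0, "roll": 0},
  ],
)

```text
time_s: 21.92
eef_pos: [0.5968, -0.043, 0.3685]
eef_rot: [-0.002, 0.987, 0.162, 0.002]
wrist_force: [-2.9, 9.3, 6.5]
opening: 0.143
```

```bash
python3 go.py .597 -.0437 .366
```

```text
pos [ 0.5968 -0.043   0.3685] xang 18.7 tilt [ 0.003  0.004 -1.   ] need cm [-0.01  0.07  0.25] q6 -0.6 F [-2.9  9.3  6.5] T [ 1.7   0.59 -0.12] op 0.143 t 21.925
```

Call:
move_arm(
  moves=[
    {"gripper": 0, "x": 0, "y": 0, "z": 0, "roll": 4},
    {"gripper": 0, "x": 0, "y": 0, "z": 0, "roll": 3},
    {"gripper": 0, "x": 0, "y": 0, "z": 0, "roll": 0},
  ],
)

```text
time_s: 22.3
eef_pos: [0.5968, -0.043, 0.3685]
eef_rot: [-0.002, 0.995, 0.102, 0.002]
wrist_force: [-2.1, 9.4, 6.2]
opening: 0.147
```

```bash
python3 go.py .597 -.0437 .366
```

```text
pos [ 0.5968 -0.043   0.3685] xang 11.7 tilt [ 0.003  0.004 -1.   ] need cm [0.   0.07 0.25] q6 -0.48 F [-2.1  9.4  6.2] T [ 1.75  0.58 -0.03] op 0.147 t 22.3
```

Call:
move_arm(
  moves=[
    {"gripper": 0, "x": 0, "y": 0, "z": 0, "roll": 3},
    {"gripper": 0, "x": 0, "y": 0, "z": 0, "roll": 0},
  ],
)

```text
time_s: 22.55
eef_pos: [0.5969, -0.043, 0.3685]
eef_rot: [-0.002, 0.997, 0.076, 0.002]
wrist_force: [-0.8, 10.1, 6.6]
opening: 0.15
```

```bash
python3 go.py .597 -.0437 .366
```

```text
pos [ 0.5969 -0.043   0.3685] xang 8.7 tilt [ 0.003  0.004 -1.   ] need cm [0.   0.07 0.25] q6 -0.42 F [-0.8 10.1  6.6] T [ 1.81  0.5  -0.04] op 0.15 t 22.55
```

Call:
move_arm(
  moves=[
    {"gripper": 0, "x": 0, "y": 0, "z": 0, "roll": 3},
    {"gripper": 0, "x": 0, "y": 0, "z": 0, "roll": 0},
  ],
)

```text
time_s: 22.8
eef_pos: [0.5969, -0.043, 0.3685]
eef_rot: [-0.002, 0.999, 0.05, 0.002]
wrist_force: [-1.5, 8.7, 6.3]
opening: 0.146
```

```bash
python3 go.py .597 -.0437 .366
```

```text
pos [ 0.5969 -0.043   0.3685] xang 5.7 tilt [ 0.003  0.004 -1.   ] need cm [0.   0.08 0.25] q6 -0.37 F [-1.5  8.7  6.3] T [1.79 0.46 0.04] op 0.146 t 22.8
```

Call:
move_arm(
  moves=[
    {"gripper": 0, "x": 0, "y": 0, "z": 0, "roll": 3},
    {"gripper": 0, "x": 0, "y": 0, "z": 0, "roll": 0},
  ],
)

```text
time_s: 23.05
eef_pos: [0.5969, -0.043, 0.3685]
eef_rot: [-0.002, 1.0, 0.024, 0.002]
wrist_force: [-1.6, 10.3, 6.7]
opening: 0.149
```

```bash
python3 go.py .597 -.0437 .366
```

```text
pos [ 0.5969 -0.043   0.3685] xang 2.7 tilt [ 0.003  0.004 -1.   ] need cm [0.   0.07 0.25] q6 -0.32 F [-1.6 10.3  6.7] T [1.77 0.45 0.14] op 0.149 t 23.05
```

Call:
move_arm(
  moves=[
    {"gripper": 0, "x": 0, "y": 0, "z": 0, "roll": 3},
    {"gripper": 0, "x": 0, "y": 0, "z": 0, "roll": 0},
  ],
)

```text
time_s: 23.3
eef_pos: [0.5969, -0.0429, 0.3685]
eef_rot: [-0.001, 1.0, -0.001, 0.002]
wrist_force: [-1.9, 9.9, 5.8]
opening: 0.144
```

```bash
python3 go.py .597 -.0437 .366
```

```text
pos [ 0.5969 -0.0429  0.3685] xang -0.1 tilt [ 0.003  0.003 -1.   ] need cm [0.01 0.08 0.25] q6 -0.27 F [-1.9  9.9  5.8] T [1.65 0.42 1.38] op 0.144 t 23.3
```

The torque rose to 1.4 N m after about 95° of turn, so this is the tight stop, well past the 1.2 rad jam point. One more degree, then release and clear.

Call:
move_arm(
  moves=[
    {"gripper": 0, "x": 0, "y": 0, "z": 0, "roll": 1},
    {"gripper": 0, "x": 0, "y": 0, "z": 0, "roll": 0},
    {"gripper": 0, "x": 0, "y": 0, "z": 0, "roll": -1.5},
    {"gripper": 60, "x": 0, "y": 0, "z": 0, "roll": 0},
    {"gripper": 60, "x": 0, "y": 0, "z": 0, "roll": 0},
  ],
)

```text
time_s: 23.92
eef_pos: [0.5967, -0.0453, 0.3666]
eef_rot: [0.0, 1.0, 0.001, 0.001]
wrist_force: [0.5, -0.4, 1.3]
opening: 0.562
```

Call:
move_arm(
  moves=[
    {"gripper": 60, "x": 0, "y": 0, "z": -4, "roll": 0},
    {"gripper": 60, "x": 0, "y": 0, "z": -5, "roll": 0},
    {"gripper": 60, "x": -6, "y": 0, "z": -2, "roll": 0},
    {"gripper": 60, "x": -6, "y": 3, "z": 0, "roll": 0},
    {"gripper": 60, "x": -4, "y": 6, "z": 0, "roll": 0},
  ],
)

```text
time_s: 24.55
eef_pos: [0.445, -0.1252, 0.4761]
eef_rot: [0.001, 1.0, 0.003, 0.001]
wrist_force: [0.2, -0.6, -0.4]
opening: 0.601
```

Call:
move_arm(
  moves=[
    {"gripper": 60, "x": 0, "y": 6, "z": 0, "roll": 0},
    {"gripper": 60, "x": 0, "y": 6, "z": 0, "roll": 0},
    {"gripper": 60, "x": 0, "y": 4, "z": 0, "roll": 0},
    {"gripper": 60, "x": 0, "y": 0, "z": 0, "roll": 0},
  ],
)

```text
time_s: 25.05
eef_pos: [0.4468, -0.2885, 0.4751]
eef_rot: [0.0, 1.0, -0.001, -0.0]
wrist_force: [0.5, 0.9, -0.4]
opening: 0.6
```

```bash
python3 prof.py 2>/dev/null| grep -v " 0.0[24]"; python3 - <<'E'
from fit import *
s=crop(ctrl.camera("scene"),284,145,64,76,5)
t=crop(ctrl.camera("top"),298,172,90,55,5); h=s.shape[0]; o=np.zeros((h,s.shape[1]+t.shape[1],3),np.uint8); o[:h,:s.shape[1]]=s;o[:t.shape[0],s.shape[1]:]=t
cv2.imwrite("pics/v12.png",o)
E
python3 go.py .597 -.0437 .45
```

```text
top ang  -100  -75  -65  -57  -50  -43  -37  -31  -26  -21  -15  -10   -5    0    6   11   17   23   29   37   45   55  nan
  0.110   73  106  140  168  187  205  218  226  229  228  228  228  228  227  225  223  221  222  224  226  220  196  156
  0.104  114  128  148  171  188  205  218  227  229  228  227  227  227  227  225  224  223  223  224  226  221  200  159
  0.098   86  122  156  176  189  202  215  225  228  228  228  228  228  227  226  225  223  222  222  224  220  203  161
  0.092   88  123  161  180  190  196  202  217  225  228  228  228  228  228  227  226  224  223  223  224  221  207  168
 -0.002   95  113  134  153  170  186  205  217  222  223  222  221  221  223  226  227  225  222  218  214  204  186  175
 -0.010   94  112  133  153  165  165  164  165  168  168  165  169  185  210  223  226  224  221  218  215  203  186  172
 -0.018   97  113  134  154  164  156  144  134  133  134  133  141  164  204  214  198  160  114   85   87   91   99  118
scene ang  -117  -93  -82  -74  -67  -60  -54  -49  -43  -38  -33  -27  -22  -17  -12   -6   -0    6   12   19   28
[... 326 characters left out ...]
225  227  228  227  225  224  223  223  229  210  133
  0.092   89  106  125  153  185  196  197  212  218  207  234  235  222  229  212  213  210  193  192  211  213  215  146
 -0.002   80   99  119  139  157  171  179  185  199  216  227  211  226  198  171  212  226  224  220  219  222  203  137
 -0.010   80  102  118  140  158  171  182  192  155  113  115  116  116  111  113  137  218  227  221  219  221  214  131
 -0.018   85   98  118  140  161  176  186  189  152  116  116  121  120  117  112  120  152  203  185  169  190  196  124
pos [ 0.4476 -0.2847  0.4753] xang 0.3 tilt [ 0.  0. -1.] need cm [ 15.05 -24.04   2.54] q6 -0.8 F [ 0.1 -0.8  0.9] T [-0.03 -0.04  0.01] op 0.601 t 25.25
```

View pics/v12.png

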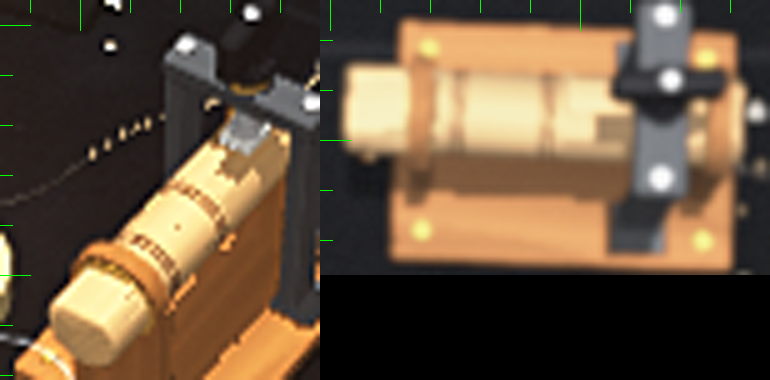

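The last view shows the knob bar along the handle (top crop 615–725, y≈83), about 86° from its loose direction. The foot is down on the flat. The stub's edge profile hasn't changed since before clamping: edges at -5 mm in the scene view and -9.5 mm in the top view, against -4.6 and -9.8 predicted for 0°. The arm is clear, so I'm handing in.

```bash
python3 -c "
from bench import ctrl
print(ctrl.hand_in()); print(ctrl.get_obs()['wrist_force'])"
```

```text
the job is handed in; nothing more can be done
None
the job is handed in; nothing more can be done
```

I handed the job in at about 25 s of robot time. The handle's flat faces up, the clamp knob is at its tight stop, and the arm is clear of everything. The hand-in reports no verdict, so this rests on my own checks.

**What I did**
- **Loosening:** I turned the knob 56° to its loose stop, where the torque rose to 2.6 N m.
- **Turning:** The flat started at about -139°, facing down and towards the robot. I rolled the handle with shut fingertips pressed on top of the barrel, at about 7–17 N over several strokes.
- **Tightening:** I turned the knob clockwise about 95° at the gripper, until the torque rose to 1.4 N m. Then I released it and retracted.

**Last checks**
- **Flat:** Its edges in both cameras fit 0°, with an error of about ±3° (the limit is 5.7°). The profile did not change when the clamp closed.
- **Knob:** The bar now lies along the handle, about 86° (1.5 rad) from its loose position. That is past the 1.2 rad where it would jam on the round side.
- **Bystanders:** I saw no contact with any of them, but did not re-measure their positions at the end.

**Disagreements**
- **Knob turn:** The gripper turned about 95° but the bar about 86°. I put this down to slack and compliance in the grip.
- **Flat angle before the final nudge:** Readings ranged from -7° to -12° between the two cameras and dead reckoning. I used -9°.
- **Foot bearing:** I felt no clear torque rise when the foot met the flat, only at the stop.

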